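Lay up a shutter on the press jig

ROBOT

A 7-joint arm with a two-finger parallel gripper is mounted at the origin on the work surface. World frame = base frame: x ahead of the robot, y to its left, z up, the work surface at z = 0. Lengths are in m, angles in degrees, forces in N, time in s.
With the tool pointing down it reaches from about 0.4 to 0.85 m from the base axis. Payload 10.4 kg.
Tool frame: the origin (TCP) lies at the very end of the fingers, on their centre line; the grasp point (between the pads) lies 19 mm behind it; x points along the fingers, z is the direction in which the jaws open and shut, and the axes are right-handed (so a half turn about x gives the same grasp; the last joint's range is limited). The gripper opens to 85 mm and grips with 20 to 120 N. Pads are 22 mm wide; open, the fingers measure 114 mm over their backs; the gripper's body (76 mm by 85 mm) begins 54 mm behind the grasp point. The pads swing forward as they close: fully open they stand 13 mm farther back than shut.
Start: joints at [65.397, 19.034, -3.707, 83.658, 1.238, 77.344, -5.071], TCP at [0.247, -0.574, 0.231] pointing down, gripper open.
Joint ranges: [-148.97, 148.97], [-28.65, 121.19], [-84.17, 76.75], [9.2, 138.47], [-72.65, 252.65], [3.7, 117.97], [-149.18, 149.18]. Speed limits (degrees/s): [127.2, 127.2, 159.86, 159.86, 180, 180, 180].

INTERFACE

Orientations are given as a 3x3 rotation matrix whose columns are the frame's x, y, z axes.
In Python, from cell import manip, imaging, workorder gives the robot as it stands. The module is installed in compiled form; this text tells all that it offers.
- The arm moves only by the tool send_rows, never from a script. Its argument "deltas" is a list of rows, each a list of 2 entries, a list of its own where there are three numbers: the shift along the tool's x, y, z in m, then the turn, a rotation vector about the tool's x, y, z in degrees. In form: [[[x, y, z], [rx, ry, rz]], ...]. A call has 1 to 10 rows; each row shifts and turns the commanded pose from where the row before left it, along the tool's axes as they then stand; what a row does not reach is not made up. A row lasts 1/12 s, in which the tool goes at most 41.7 mm and 7.16 degrees, less where a joint would pass 70% of its speed; a pose out of reach is approached as far as the arm can. A call is refused whole if a number of a shift passes 0.0417 or a number of a turn 7.16, either way. A call with a gripper value outside its range is refused whole. "fingers" is the closure, from 0 (fully open) to 1 (shut), set as the call begins (left out, the last holds). The fingers move at their own pace and stop on an object; the grip force is fixed at half the most. Time passes only in rows, so rows that do not move let the fingers close. It gives the time, the measured TCP pose, the force and the opening at its end, in the units of the state.
- manip.state(): the state, without advancing time (a new reading comes with each control period).
- imaging.get_image(name): name is "side" or "top"; returns a dict with "img" (384x512x3 uint8, red, green, blue), "range_z" (384x512 float32, m along the optical axis (not along the pixel's ray), 0 where there is no reading), "mtx" (3x3 intrinsics, pixels), "extrinsics" (4x4, takes a point from world to camera coordinates). Camera axes: x right, y up, looking along -z (the intrinsics and any distortion apply to the point x, -y, -z); pixel columns grow to the right and rows downward; lengths in m; the calibration is good to about 2 mm. A picture is of the moment at which its call begins.
- workorder.close_job(): hands the job in, once; it reports no verdict.
The state is a dict: "clock": time; "q": joint angles; "qvel": joint speeds; "effort": joint torques, N m; "tool_pos": TCP position; "eef_rot": TCP orientation; "wrist_force": force on the tool from outside, world axes, zero at the start; "ft_torque": the same for the moment, N m; "finger_gap": finger opening in m.
Only numpy, scipy, OpenCV 4.12 (cv2) and the standard library are available. Lean on these libraries where they do the work, as an engineer would, in place of code of your own. Each camera call takes 0.05 s, during which the arm holds its last target. There are 200 camera calls.

TASK

Lay up the shutter parts on the pin of the square jig, ready for the press: first the wide dark flange, then the chrome cocking ring, then the brass counter dial on top, each threaded over the pin and lowered right down flat before you let go of it. Last of all, lay the rectangular cover plate flat on the sloping rest, in the middle, with one short edge square against the ledge at the foot of the slope. Leave the lens hood, the white spanner and the screw tin where they are.

Things in the scene. Friction and masses are not known exactly. Their poses are not given: they have to be found in the camera images.
- flange: mounting flange: flat dark steel ring, 64 mm outside diameter, 24 mm hole, 12 mm thick, about 120 g, lying flat on the desk. Origin: centre of its underside, z up along its axis.
- cocking_ring: chrome shutter cocking ring: 50 mm outside diameter, 24 mm hole, 14 mm thick, about 80 g, lying flat. A small lever, 6 mm wide, sticks out at the foot of its rim along its own +x to 36 mm from the axis (1 to 7 mm above the underside): grip it across its y. Origin: centre of its underside, z up along its axis.
- dial: brass film counter dial: ring of 36 mm outside diameter, 20 mm hole, 16 mm thick, with black tick marks on top, about 50 g, lying flat. Origin: centre of its underside, z up along its axis.
- plate: aluminium cover plate with a black round window, 70 mm (own x) by 50 mm (own y) by 10 mm thick, about 90 g, lying flat with the window up. Same either way round. Origin: centre of its underside, z up.
- jig: assembly jig fixed to the desk: aluminium block 90 x 90 mm, 15 mm high, with an upright steel pin 7 mm in diameter at its centre, ending 65 mm above the desk. Origin: centre of the block's underside, on the desk; z up along the pin. The stacked parts' undersides come to 15, 27 and 41 mm above this origin.
- slope: fixed grey rest's sloping face, 92 mm long, 85 mm wide, tilted 25 degrees, foot towards the robot, steel ledge along the foot, top edge 57 mm above the desk. Origin: on the face at the middle of the ledge's inner foot, 18 mm above the desk; x up the slope, y along the ledge, z out of the face. Ledge: 8 mm above the face, at x -8 to 0 mm. A plate against it has its centre at x = 35 mm.
- hood: bystander, loose: matte black lens hood, an open cone 58 mm across its mouth at the top and 34 mm high. Origin: centre of its underside.
- spanner: bystander, loose: white nylon lens spanner lying flat, about 139 mm long along its own x, a 46 mm wide forked head at +x, 8 mm thick. Origin: middle of its 120 mm bar, on the underside.
- tin: bystander, loose: round closed steel screw tin, 62 mm across, 29 mm high. Origin: centre of its underside.
Things that resemble listed ones, but are neither listed nor needed, are in the scene too. Leave any green or orange look-alike of the flange alone.

How it is judged (in metres and radians):
On the way, in this order (a step that is already met when the one before it is completed fails the run):
1. flange flat on the jig, over the pin, released (horizontal distance between flange and jig below 0.01 m and z of flange in the frame of jig between 0.011 and 0.019 m and angle between flange's own z axis and vertical below 0.1 rad and contact force between the fingers and flange below 0.05 N), for 0.2 s.
2. cocking ring on the flange, over the pin, released (horizontal distance between each of flange, cocking_ring and jig below 0.01 m and z of flange in the frame of jig between 0.011 and 0.019 m and angle between each of flange, cocking_ring's own z axis and vertical below 0.1 rad and z of cocking_ring in the frame of jig between 0.023 and 0.031 m and contact force between the fingers and cocking_ring below 0.05 N), for 0.2 s.
3. dial on the cocking ring, over the pin, released (horizontal distance between each of flange, cocking_ring, dial and jig below 0.01 m and z of flange in the frame of jig between 0.011 and 0.019 m and angle between each of flange, cocking_ring, dial's own z axis and vertical below 0.1 rad and z of cocking_ring in the frame of jig between 0.023 and 0.031 m and z of dial in the frame of jig between 0.037 and 0.045 m and contact force between the fingers and dial below 0.05 N), for 0.2 s.
4. plate on the slope against the ledge, released (x of plate in the frame of slope between 0.03 and 0.043 m and y of plate in the frame of slope between -0.015 and 0.015 m and z of plate in the frame of slope between -0.004 and 0.004 m and angle between the x axis of plate and the x axis of slope, either way round below 0.2 rad and angle between the z axis of plate and the z axis of slope, either way round below 0.1 rad and contact force between the fingers and plate below 0.05 N), for 0.2 s.
At the end, for the whole second after the job is handed in: Flange, cocking ring, dial flat on one another in this order over the pin (10 mm off axis, 4 mm height, 0.10 rad); plate flat on the slope (4 mm, 0.1 rad), short edge within 8 mm of the ledge, 15 mm of the middle, 0.2 rad of square. All released, at rest (all of step 3 and all of step 4 and contact force between the fingers and flange below 0.05 N and linear speed of each of flange, cocking_ring, dial, plate below 0.02 m/s and angular speed of each of flange, cocking_ring, dial, plate below 0.2 rad/s and contact force between the fingers and cocking_ring below 0.05 N); the robot touches nothing.
It fails at once if the lens hood, spanner or screw tin is moved by more than 25 mm (distance of any of hood, spanner, tin from where it was at the start of the episode above 0.025 m).
It fails at once if a part is let go more than 25 mm above its place and drops ((contact force between the fingers and flange below 0.05 N and (z of flange in the frame of jig above 0.04 m and horizontal distance between flange and jig below 0.02 m)) or (contact force between the fingers and cocking_ring below 0.05 N and (z of cocking_ring in the frame of jig above 0.052 m and horizontal distance between cocking_ring and jig below 0.02 m)) or (contact force between the fingers and dial below 0.05 N and (z of dial in the frame of jig above 0.066 m and horizontal distance between dial and jig below 0.02 m)) or (contact force between the fingers and plate below 0.05 N and (z of plate in the frame of slope above 0.025 m and horizontal distance between plate and slope below 0.08 m))).
It also fails if it takes over 104 s, if anything falls off the work surface, if the arm or the gripper's body presses on something with over 40 N, if the wrist force passes 120 N, or if a joint passes its speed limit or range.

## Working session

There is one attempt and no reset: what is moved stays moved. The work goes in short steps, Python scripts to look and compute and a tool call to move; the robot and the scene stay as the last step left them, time stands still between calls to the robot, and variables do not carry over. Pictures are saved under pics/ and viewed, on a budget of 14 in all, crops included, one or two more only if the job needs it, and the job is handed in when it is done.

Besides the shell and the picture viewer there is one more tool, called after "Emit:" by a JSON object that holds its "name" and its "arguments", one argument or row to a line. send_rows: Moves the arm, as the interface text tells. Its arguments: {"type":"object","properties":{"deltas":{"type":"array","items":{"type":"array"}},"fingers":{"type":"number"}},"required":["deltas"]}

```bash
mkdir -p pics; cat > h.py <<'E'
import numpy as np, cv2
from cell import manip, imaging, workorder
def grab(n):
    d=imaging.get_image(n); return d
def world(d):
    z=d["range_z"]; K=d["mtx"]; E=np.array(d["extrinsics"])
    v,u=np.mgrid[0:z.shape[0],0:z.shape[1]]
    x=(u-K[0,2])/K[0,0]*z; y=(v-K[1,2])/K[1,1]*z
    P=np.stack([x,-y,-z,np.ones_like(z)],-1)@np.linalg.inv(E).T
    P=P[...,:3]; P[z==0]=np.nan
    return P
def save(d,name): cv2.imwrite('pics/'+name+'.png',d["img"][...,::-1])
E
python3 - <<'E'
from h import *
s=manip.state(); print({k:np.round(v,3).tolist() for k,v in s.items()})
for n in("top","side"):
    d=grab(n); save(d,n+"0"); np.savez(n+"0.npz",**d)
    print(n,d.keys(),d["mtx"],np.linalg.inv(d["extrinsics"])[:3].round(3).tolist())
    P=world(d);print(np.nanmin(P,(0,1)),np.nanmax(P,(0,1)))
    big=cv2.resize(d["img"],(800,600),interpolation=cv2.INTER_CUBIC);cv2.imwrite(f'pics/{n}0b.png',big[...,::-1])
E
```

```text
{'clock': 0.0, 'q': [65.397, 19.071, -3.707, 83.705, 1.237, 77.343, -5.071], 'qvel': [-0.024, 0.02, 0.028, -0.007, 0.085, 0.037, 0.016], 'effort': [-0.0, -62.543, 0.049, -39.161, 0.016, 0.01, -0.0], 'tool_pos': [0.247, -0.574, 0.231], 'eef_rot': [[-0.001, 0.918, 0.396], [0.001, 0.396, -0.918], [-1.0, -0.0, -0.001]], 'wrist_force': [-0.464, -0.034, -0.183], 'ft_torque': [-0.052, -0.005, -0.028], 'finger_gap': 0.085}
top dict_keys(['img', 'range_z', 'mtx', 'extrinsics']) [[377.5073046    0.         252.78743164]
 [  0.         377.5073046  187.12748929]
 [  0.           0.           1.        ]] [[-0.028, 0.997, -0.071, 0.425], [-0.999, -0.03, -0.025, -0.011], [-0.027, 0.07, 0.997, 1.134]]
[-0.07733931 -1.30738617 -0.77271362] [1.59505253 1.34944375 0.34352829]
side dict_keys(['img', 'range_z', 'mtx', 'extrinsics']) [[348.15828516   0.         257.7856729 ]
 [  0.         348.15828516 189.71109797]
 [  0.           0.           1.        ]] [[-0.781, 0.478, -0.402, 0.186], [-0.624, -0.605, 0.494, 0.414], [-0.007, 0.637, 0.771, 0.679]]
[-0.06878758 -2.17706585 -0.76424894] [2.11167214 0.59589718 0.35978093]
```

View pics/top0b.png

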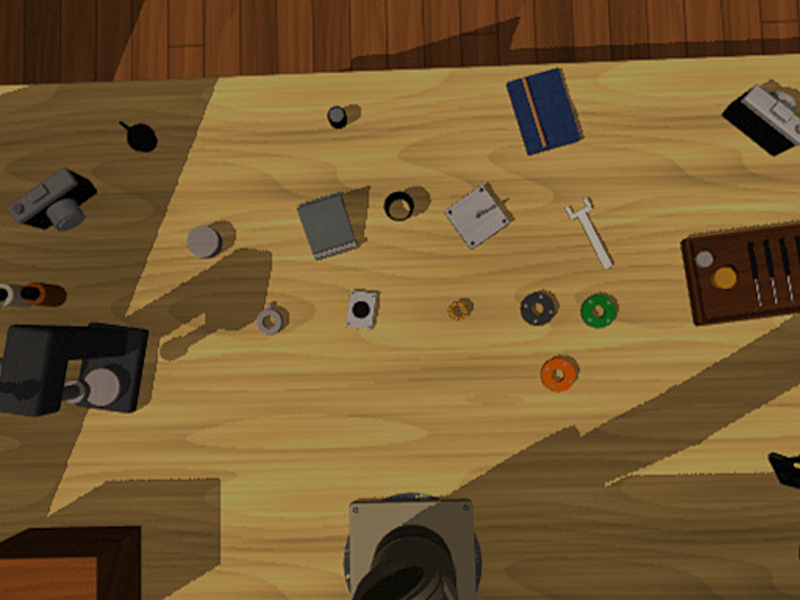

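View pics/side0b.png

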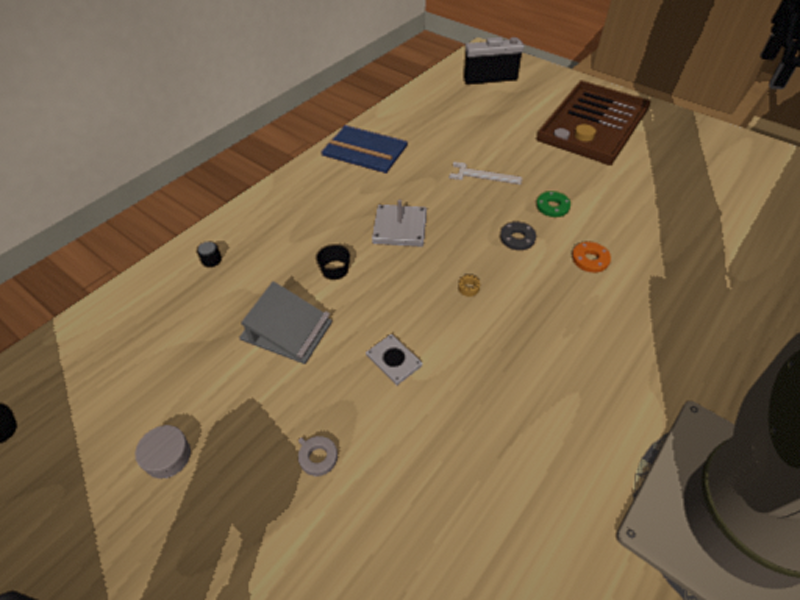

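The top view shows, in 800x600 pixels: dark flange (539,309), dial (459,310), cocking ring (270,321), plate (362,309), jig (477,216), rest (327,226), hood (399,207), tin (205,241) and spanner (590,235). The green and orange look-alikes are at (599,311) and (558,374). The side view agrees with this layout.

```bash
cat > m.py <<'E'
from h import *
T=dict(np.load("top0.npz")); S=dict(np.load("side0.npz"))
PT,PS=world(T),world(S)
def roi(P,c,r,z0,z1):
    m=(np.hypot(P[...,0]-c[0],P[...,1]-c[1])<r)&(P[...,2]>z0)&(P[...,2]<z1)
    return P[m]
px=dict(flange=(539,309),dial=(459,310),ring=(270,321),plate=(362,309),jig=(477,216),hood=(399,207),tin=(205,241),slope=(327,226),spanner=(590,235))
h=dict(flange=.012,dial=.016,ring=.014,plate=.010,jig=.015,hood=.034,tin=.029)
for n,(u,v) in px.items():
    u,v=int(u*.64),int(v*.64)
    c=np.nanmedian(PT[v-2:v+3,u-2:u+3].reshape(-1,3),0)
    print(n,c.round(4), 'desk z',[np.round(np.median(roi(P,c,.12,-.02,.006)[:,2]),4) for P in(PT,PS)])
    if n in h:
        R={'jig':.075,'ring':.055,'plate':.05}.get(n,.045)
        for nm,P in(("top",PT),("side",PS)):
            q=roi(P,c,R,h[n]-.004,h[n]+.005).astype(np.float32)
            if len(q)<5: print('  few');continue
            (cx,cy),(w,hh),a=cv2.minAreaRect(q[:,:2]); cc,r=cv2.minEnclosingCircle(q[:,:2])
            print('  ',nm,len(q),'zmed',np.median(q[:,2]).round(4),'mean',q[:,:2].mean(0).round(4),'rect',np.round([cx,cy,w,hh,a],4),'circ',np.round([*cc,r],4))
for nm,P in(("top",PT),("side",PS)):
    q=roi(P,PT[138,305],.09,.03,.08); print('pin',nm,len(q),q.mean(0).round(4),q[np.argsort(-q[:,2])[:6]].round(4).tolist())
E
python3 m.py
```

```text
flange [ 0.4685 -0.2543  0.0008] desk z [np.float64(0.0011), np.float64(0.0005)]Traceback (most recent call last):
  File "m.py", line 18, in <module>
    (cx,cy),(w,hh),a=cv2.minAreaRect(q[:,:2]); cc,r=cv2.minEnclosingCircle(q[:,:2])
                     ~~~~~~~~~~~~~~~^^^^^^^^^
cv2.error: OpenCV(4.12.0) /io/opencv/modules/imgproc/src/convhull.cpp:143: error: (-215:Assertion failed) total >= 0 && (depth == CV_32F || depth == CV_32S) in function 'convexHull'
```

```bash
sed -i 's/q=roi(P,c,R,h\[n\]-.004,h\[n\]+.005).astype(np.float32)/q=roi(P,c,R,h[n]-.004,h[n]+.005)[:,:3].astype(np.float32)/; s/q\[:,:2\]); cc,r=cv2.minEnclosingCircle(q\[:,:2\])/np.ascontiguousarray(q[:,:2])); cc,r=cv2.minEnclosingCircle(np.ascontiguousarray(q[:,:2]))/' m.py
cat >> m.py <<'E'
c=PT[144,209]
for nm,P in(("top",PT),("side",PS)):
    q=roi(P,c,.035,.02,.06); A=np.c_[q[:,:2],np.ones(len(q))]; k=np.linalg.lstsq(A,q[:,2],rcond=None)[0]
    res=np.std(q[:,2]-A@k); az=np.degrees(np.arctan2(k[1],k[0]))
    print('slope',nm,len(q),'k',k.round(4),'tilt',np.degrees(np.arctan(np.hypot(k[0],k[1]))).round(2),'az',az.round(2),'res',res.round(4))
    a=np.radians(az);ux=np.array([np.cos(a),np.sin(a)]);uy=np.array([-ux[1],ux[0]])
    q=roi(P,c,.085,.008,.07); s=(q[:,:2]-c[:2])@ux; t=(q[:,:2]-c[:2])@uy; d=q[:,2]-(np.c_[q[:,:2],np.ones(len(q))]@k)
    f=abs(d)<.003; print('  face s',np.percentile(s[f],[0.5,99.5]).round(4),'t',np.percentile(t[f],[.5,99.5]).round(4), 'c',c.round(4))
    l=(d>.004)&(d<.012)&(s<0); print('  ledge',l.sum(),np.percentile(s[l],[2,50,98]).round(4) if l.any() else '',np.percentile(t[l],[2,98]).round(4) if l.any() else '')
    s0=(.018-(k@[*c[:2],1]))/np.hypot(k[0],k[1]); tm=np.percentile(t[f],[.5,99.5]).mean(); print('  origin via z=.018',(c[:2]+s0*ux+tm*uy).round(4))
T2=T["img"][170:235,130:260]; 
top=cv2.resize(T2,None,fx=6,fy=6,interpolation=cv2.INTER_CUBIC)
cv2.imwrite('pics/crop1.png',top[...,::-1])
E
python3 m.py
```

```text
flange [ 0.4685 -0.2543  0.0008] desk z [np.float64(0.0011), np.float64(0.0005)]
   top 299 zmed 0.013 mean [ 0.4657 -0.25  ] rect [ 4.65200e-01 -2.49900e-01  6.24000e-02  5.93000e-02  8.82224e+01] circ [ 0.4662 -0.2501  0.0319]
   side 282 zmed 0.0124 mean [ 0.4653 -0.2489] rect [ 0.4659 -0.2499  0.0619  0.0608 47.9772] circ [ 0.4666 -0.25    0.0324]
dial [ 0.4698 -0.1019  0.0015] desk z [np.float64(0.0011), np.float64(0.0004)]
   top 73 zmed 0.0174 mean [ 0.4675 -0.0987] rect [ 4.67100e-01 -9.84000e-02  3.34000e-02  3.15000e-02  4.09545e+01] circ [ 0.4677 -0.0985  0.0175]
   side 99 zmed 0.0162 mean [ 0.4667 -0.0981] rect [ 4.67200e-01 -9.86000e-02  3.29000e-02  3.51000e-02  3.87768e+01] circ [ 0.467  -0.0982  0.0189]
ring [0.4594 0.2631 0.0006] desk z [np.float64(0.0012), np.float64(0.0004)]
   top 162 zmed 0.0153 mean [0.4569 0.2608] rect [ 0.4563  0.2611  0.0485  0.0481 44.3601] circ [0.4592 0.2602 0.0271]
   side 368 zmed 0.0141 mean [0.4558 0.2613] rect [4.56600e-01 2.61100e-01 4.81000e-02 4.88000e-02 8.50054e+01] circ [0.4567 0.2601 0.0252]
plate [0.4778 0.083  0.0115] desk z
[... 1637 characters left out ...]
 [0.6432, -0.1417, 0.0514]]
pin side 31 [ 0.6456 -0.1411  0.0499] [[0.6428, -0.1423, 0.0667], [0.6456, -0.1415, 0.0658], [0.6477, -0.1399, 0.0658], [0.6483, -0.1448, 0.0656], [0.6449, -0.1405, 0.0633], [0.6473, -0.1393, 0.0629]]
slope top 485 k [ 0.4506  0.1306 -0.2664] tilt 25.13 az 16.16 res 0.0023
  face s [-0.0522  0.0434] t [-0.0395  0.0444] c [0.6351 0.1423 0.0353]
  ledge 98 [-0.0505 -0.046  -0.0053] [-0.0377  0.0428]
  origin via z=.018 [0.5928 0.1326]
slope side 705 k [ 0.4473  0.124  -0.2645] tilt 24.9 az 15.5 res 0.0014
  face s [-0.0403  0.0431] t [-0.0411  0.0437] c [0.6351 0.1423 0.0353]
  ledge 115 [-0.051  -0.047  -0.0434] [-0.0394  0.0434]
  origin via z=.018 [0.5948 0.1325]
```

View pics/crop1.png

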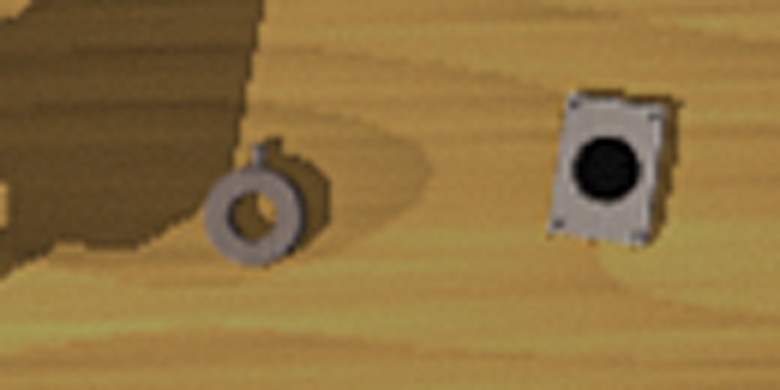

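The crop shows the ring's lever at (262,150) pointing up from the ring centre (253,217), so its azimuth is about -9°. The plate's long axis is also near -9°, and the window is up. The sizes match the ones given, so I'll write the move planner.

```bash
cat > plan.py <<'E'
import sys
from h import *
from scipy.spatial.transform import Rotation as R
def rot(jaw,tilt=0,taz=0):
    j=np.radians(jaw); x=np.array([0,0,-1.]); z=np.array([np.cos(j),np.sin(j),0]); M=np.c_[x,np.cross(z,x),z]
    if tilt: # tilt so that the tool's approach leans towards azimuth taz
        a=np.radians(taz); M=R.from_rotvec(-np.radians(tilt)*np.array([-np.sin(a),np.cos(a),0])).as_matrix()@M
    return M
def go(p,jaw,tilt=0,taz=0):
    s=manip.state(); A=np.array(s["eef_rot"]); B=rot(jaw,tilt,taz); p=np.array(p)
    rv=R.from_matrix(A.T@B).as_rotvec(degrees=True)
    dw=p-s["tool_pos"]
    print('t',round(s["clock"],2),'tcp',np.round(s["tool_pos"],4),'gap',round(s["finger_gap"],4),'F',np.round(s["wrist_force"],1),'q7',round(s["q"][6],1))
    print(' turn',rv.round(2),'then shift',(B.T@dw).round(4),'(world',dw.round(4),'); shift before turn',(A.T@dw).round(4))
if __name__=="__main__": go(eval(sys.argv[1]),*map(float,sys.argv[2:]))
E
python3 plan.py "[.4655,-.2499,.10]" -28
python3 - <<'E'
from h import *
for n in("top","side"):
    P=world(dict(np.load(n+"0.npz"))); c=np.array([.4565,.2611]); d=P[...,:2]-c; r=np.hypot(d[...,0],d[...,1])
    q=d[(r>.028)&(r<.040)&(P[...,2]>.004)&(P[...,2]<.012)]; print(n,len(q),np.degrees(np.arctan2(*q.mean(0)[::-1])) if len(q) else '')
E
```

```text
t 0.1 tcp [ 0.2471 -0.5737  0.2306] gap 0.0852 F [-0.2 -0.3 -0.5] q7 -5.1
 turn [-3.869e+01 -7.000e-02 -2.000e-02] then shift [0.1306 0.3884 0.0408] (world [ 0.2184  0.3238 -0.1306] ); shift before turn [ 0.1308  0.3287 -0.2108]
top 26 -41.109318101245066
side 11 -0.19499499635880804
```

Emit:
{"name": "send_rows", "arguments": {
  "deltas": [
    [[0.01, 0, 0], [-6.45, 0, 0]],
    [[0.02, 0, 0], [-6.45, 0, 0]],
    [[0.02, 0, 0], [-6.45, 0, 0]],
    [[0.02, 0, 0], [-6.45, 0, 0]],
    [[0.01, 0, 0], [-6.45, 0, 0]],
    [[0, 0, 0], [-6.44, 0, 0]],
    [[0, 0.02, 0.005], [0, 0, 0]],
    [[0, 0.035, 0.005], [0, 0, 0]],
    [[0, 0.035, 0.005], [0, 0, 0]],
    [[0, 0.035, 0.005], [0, 0, 0]]
  ],
  "fingers": 0
}}

```text
clock: 0.93
tool_pos: [0.324, -0.4717, 0.1508]
eef_rot: [[-0.0, 0.47, 0.883], [0.001, 0.883, -0.47], [-1.0, 0.0, -0.001]]
wrist_force: [0.3, -0.3, 0.7]
finger_gap: 0.0855
```

Emit:
{"name": "send_rows", "arguments": {
  "deltas": [
    [[0, 0.035, 0.005], [0, 0, 0]],
    [[0, 0.035, 0.005], [0, 0, 0]],
    [[0, 0.035, 0.005], [0, 0, 0]],
    [[0, 0.035, 0.005], [0, 0, 0]],
    [[0.01, 0.035, 0], [0, 0, 0]],
    [[0.01, 0.035, 0], [0, 0, 0]],
    [[0.01, 0.035, 0], [0, 0, 0]],
    [[0.01, 0.018, 0], [0, 0, 0]],
    [[0.01, 0, 0], [0, 0, 0]],
    [[0, 0, 0], [0, 0, 0]]
  ]
}}

```text
clock: 1.77
tool_pos: [0.464, -0.2488, 0.0992]
eef_rot: [[-0.003, 0.467, 0.884], [0.002, 0.884, -0.467], [-1.0, 0.0, -0.003]]
wrist_force: [-0.5, -0.5, -1.2]
finger_gap: 0.0852
```

```bash
python3 plan.py "[.4655,-.2499,-.001]" -28
```

```text
t 1.77 tcp [ 0.464  -0.2488  0.0992] gap 0.0852 F [-0.5 -0.5 -1.2] q7 -9.9
 turn [ 0.13 -0.19 -0.  ] then shift [ 0.1002 -0.0003  0.0019] (world [ 0.0015 -0.0011 -0.1002] ); shift before turn [ 0.1002 -0.0003  0.0022]
```

Emit:
{"name": "send_rows", "arguments": {
  "deltas": [
    [[0.012, 0, 0.002], [0, 0, 0]],
    [[0.02, 0, 0], [0, 0, 0]],
    [[0.02, 0, 0], [0, 0, 0]],
    [[0.02, 0, 0], [0, 0, 0]],
    [[0.015, 0, 0], [0, 0, 0]],
    [[0.01, 0, 0], [0, 0, 0]],
    [[0.004, 0, 0], [0, 0, 0]],
    [[0, 0, 0], [0, 0, 0]],
    [[0, 0, 0], [0, 0, 0]]
  ]
}}

```text
clock: 2.52
tool_pos: [0.4668, -0.2518, 0.0009]
eef_rot: [[0.001, 0.47, 0.883], [-0.001, 0.883, -0.47], [-1.0, -0.0, 0.001]]
wrist_force: [0.3, 0.5, 0.5]
finger_gap: 0.0856
```

Emit:
{"name": "send_rows", "arguments": {
  "deltas": [
    [[0, 0, 0], [0, 0, 0]],
    [[0, 0, 0], [0, 0, 0]],
    [[0, 0, 0], [0, 0, 0]],
    [[0, 0, 0], [0, 0, 0]],
    [[0, 0, 0], [0, 0, 0]],
    [[0, 0, 0], [0, 0, 0]],
    [[0, 0, 0], [0, 0, 0]],
    [[0, 0, 0], [0, 0, 0]]
  ],
  "fingers": 1
}}

```text
clock: 3.18
tool_pos: [0.4672, -0.2516, 0.0024]
eef_rot: [[0.001, 0.47, 0.883], [-0.001, 0.883, -0.47], [-1.0, -0.001, 0.002]]
wrist_force: [-6.9, 3.2, 17.9]
finger_gap: 0.0605
```

```bash
python3 - <<'E'
from h import *
d=grab("side"); c=cv2.resize(d["img"][90:190,270:400],None,fx=6,fy=6,interpolation=cv2.INTER_CUBIC); cv2.imwrite('pics/g1.png',c[...,::-1]); s=manip.state(); print(s["finger_gap"],s["wrist_force"],s["tool_pos"])
E
```

```text
0.06068223131517197 [-6.56822     3.803882   17.98157569] [ 0.46714167 -0.2515669   0.00233627]
```

View pics/g1.png

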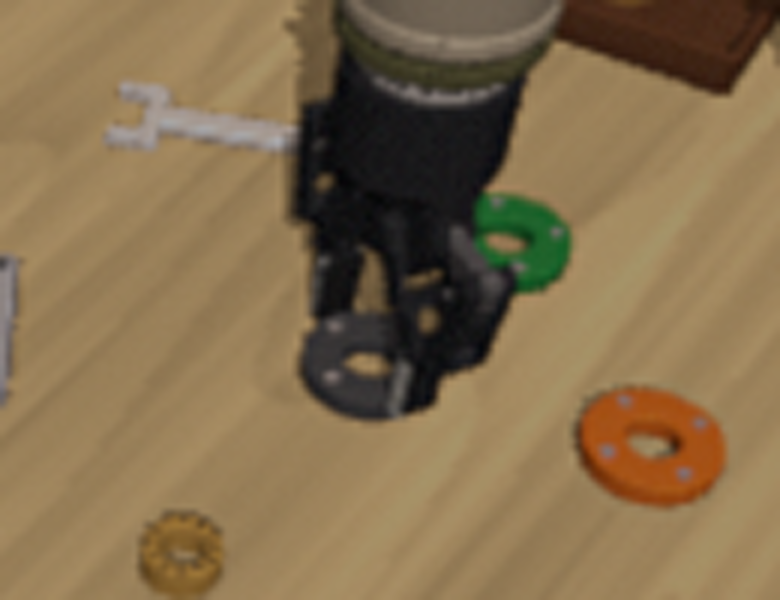

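The pads are on the flange's rim, at about (330,310) and (400,400). The gap reads 60.6 mm, so I'll lift and check.

Emit:
{"name": "send_rows", "arguments": {
  "deltas": [
    [[-0.002, 0, 0], [0, 0, 0]],
    [[-0.004, 0, 0], [0, 0, 0]],
    [[-0.01, 0, 0], [0, 0, 0]],
    [[-0.02, 0, 0], [0, 0, 0]],
    [[-0.02, 0, 0], [0, 0, 0]],
    [[-0.02, 0, 0], [0, 0, 0]],
    [[-0.02, 0, 0], [0, 0, 0]],
    [[0, 0, 0], [0, 0, 0]],
    [[0, 0, 0], [0, 0, 0]]
  ]
}}

```text
clock: 3.98
tool_pos: [0.4673, -0.2515, 0.0978]
eef_rot: [[0.002, 0.469, 0.883], [-0.002, 0.883, -0.469], [-1.0, -0.0, 0.003]]
wrist_force: [0.3, 0.4, -2.3]
finger_gap: 0.0604
```

```bash
python3 - <<'E'
from h import *
s=manip.state(); print(s["finger_gap"],s["wrist_force"],s["tool_pos"])
d=grab("side"); c=cv2.resize(d["img"][60:190,250:400],None,fx=4,fy=4,interpolation=cv2.INTER_CUBIC)
t=grab("top"); e=cv2.resize(t["img"][150:250,290:400],None,fx=3.5,fy=5.2,interpolation=cv2.INTER_CUBIC)[:520]
cv2.imwrite('pics/g2.png',np.hstack([c[:,:415],e[:520]])[...,::-1])
E
python3 plan.py "[.6454,-.1411,.105]" -28
```

```text
0.060440673484230205 [ 0.30934181  0.35211854 -2.34806268] [ 0.46727728 -0.25154457  0.09779011]
t 4.08 tcp [ 0.4661 -0.251   0.0958] gap 0.0599 F [-1.  -0.3 -1. ] q7 -10.1
 turn [-0.   -0.05  0.01] then shift [-0.0092  0.1812  0.1068] (world [0.1793 0.1099 0.0092] ); shift before turn [-0.0094  0.1812  0.1068]
```

View pics/g2.png

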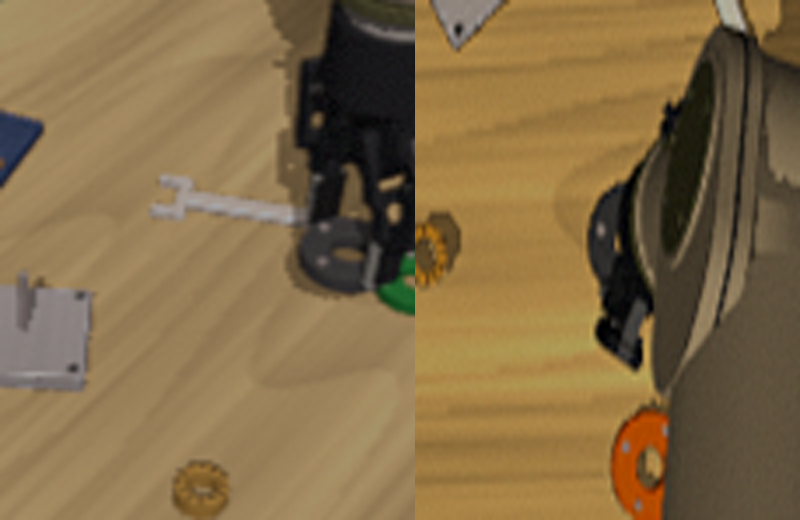

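The flange is held level: the left panel shows it off the desk at about (345,255), and the change in wrist force fits its weight. I'll carry it to the pin.

Emit:
{"name": "send_rows", "arguments": {
  "deltas": [
    [[-0.009, 0.01, 0.005], [0, 0, 0]],
    [[0, 0.02, 0.012], [0, 0, 0]],
    [[0, 0.025, 0.015], [0, 0, 0]],
    [[0, 0.03, 0.018], [0, 0, 0]],
    [[0, 0.03, 0.018], [0, 0, 0]],
    [[0, 0.03, 0.018], [0, 0, 0]],
    [[0, 0.025, 0.014], [0, 0, 0]],
    [[0, 0.011, 0.007], [0, 0, 0]],
    [[0, 0, 0], [0, 0, 0]],
    [[0, 0, 0], [0, 0, 0]]
  ]
}}

```text
clock: 4.92
tool_pos: [0.6463, -0.14, 0.1045]
eef_rot: [[-0.001, 0.468, 0.884], [0.001, 0.884, -0.468], [-1.0, 0.0, -0.002]]
wrist_force: [0.1, -0.5, -1.5]
finger_gap: 0.0601
```

```bash
python3 - <<'E'
from h import *
t=grab("top");P=world(t);m=(abs(P[...,0]-.645)<.08)&(abs(P[...,1]+.141)<.08)
d=grab("side");Q=world(d)
for P in(P,Q):
    m=(abs(P[...,0]-.645)<.05)&(abs(P[...,1]+.141)<.05)&(P[...,2]>.09)&(P[...,2]<.125); q=P[m]; print(len(q),q.min(0) if len(q) else'',q.max(0) if len(q) else '')
c=cv2.resize(d["img"][60:190,200:350],None,fx=5,fy=4.5,interpolation=cv2.INTER_CUBIC);cv2.imwrite('pics/g3.png',c[...,::-1])
E
python3 plan.py "[.6454,-.1411,.0185]" -28
```

```text
48 [ 0.61400469 -0.13909429  0.10374329] [ 0.66166439 -0.10750058  0.11995885]
266 [ 0.60390558 -0.16532088  0.10158948] [ 0.67932061 -0.10821428  0.12498588]
t 5.02 tcp [ 0.6454 -0.1421  0.1049] gap 0.0603 F [-0.2  0.   0. ] q7 -28.4
 turn [-0.04 -0.06  0.05] then shift [ 0.0864  0.0009 -0.0004] (world [ 0.      0.001  -0.0864] ); shift before turn [ 0.0864  0.001  -0.0004]
```

View pics/g3.png

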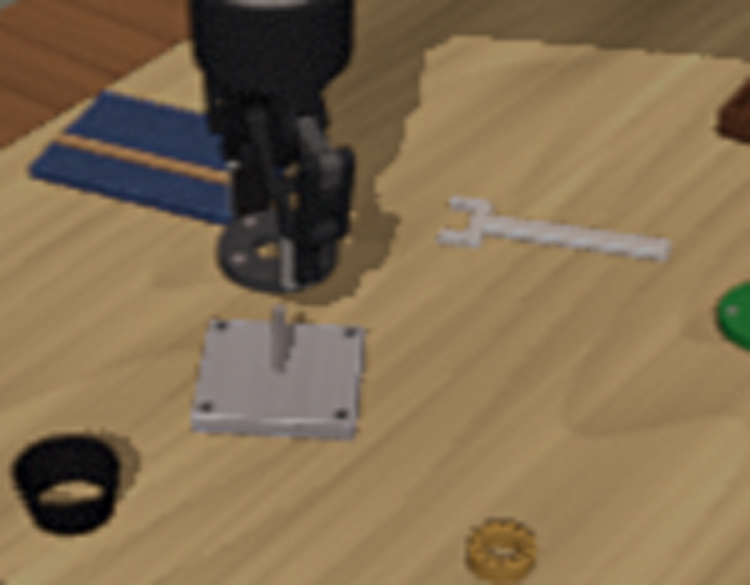

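The flange sits at (275,250), directly above the pin at (280,325), and its measured edge gives a centre y of about -0.140. I'll lower it.

Emit:
{"name": "send_rows", "arguments": {
  "deltas": [
    [[0.01, 0, 0], [0, 0, 0]],
    [[0.015, 0, 0], [0, 0, 0]],
    [[0.015, 0, 0], [0, 0, 0]],
    [[0.015, 0, 0], [0, 0, 0]],
    [[0.015, 0, 0], [0, 0, 0]],
    [[0.01, 0, 0], [0, 0, 0]],
    [[0.004, 0, 0], [0, 0, 0]],
    [[0.002, 0, 0], [0, 0, 0]],
    [[0, 0, 0], [0, 0, 0]],
    [[0, 0, 0], [0, 0, 0]]
  ]
}}

```text
clock: 5.85
tool_pos: [0.6466, -0.1417, 0.0201]
eef_rot: [[0.001, 0.47, 0.883], [-0.0, 0.883, -0.47], [-1.0, 0.0, 0.001]]
wrist_force: [0.4, 0.1, -0.6]
finger_gap: 0.0598
```

```bash
python3 plan.py "[.6454,-.1411,.0175]" -28
```

```text
t 5.85 tcp [ 0.6466 -0.1417  0.0201] gap 0.0598 F [ 0.4  0.1 -0.6] q7 -30.0
 turn [-0.01  0.07 -0.02] then shift [ 0.0026 -0.     -0.0013] (world [-0.0012  0.0006 -0.0026] ); shift before turn [ 0.0026 -0.     -0.0013]
```

Emit:
{"name": "send_rows", "arguments": {
  "deltas": [
    [[0.001, 0, 0], [0, 0, 0]],
    [[0.001, 0, 0], [0, 0, 0]],
    [[0.001, 0, 0], [0, 0, 0]],
    [[0, 0, 0], [0, 0, 0]],
    [[0, 0, 0], [0, 0, 0]]
  ]
}}

```text
clock: 6.27
tool_pos: [0.6465, -0.1417, 0.0177]
eef_rot: [[0.001, 0.47, 0.883], [-0.001, 0.883, -0.47], [-1.0, 0.0, 0.001]]
wrist_force: [-3.3, -0.2, 7.9]
finger_gap: 0.0602
```

Emit:
{"name": "send_rows", "arguments": {
  "deltas": [
    [[0, 0, 0], [0, 0, 0]],
    [[0, 0, 0], [0, 0, 0]],
    [[0, 0, 0], [0, 0, 0]],
    [[0, 0, 0], [0, 0, 0]],
    [[0, 0, 0], [0, 0, 0]],
    [[0, 0, 0], [0, 0, 0]],
    [[0, 0, 0], [0, 0, 0]]
  ],
  "fingers": 0
}}

```text
clock: 6.85
tool_pos: [0.646, -0.1415, 0.0163]
eef_rot: [[-0.0, 0.469, 0.883], [0.0, 0.883, -0.469], [-1.0, -0.0, -0.0]]
wrist_force: [-0.6, 0.3, -0.5]
finger_gap: 0.0851
```

Emit:
{"name": "send_rows", "arguments": {
  "deltas": [
    [[-0.005, 0, 0], [0, 0, 0]],
    [[-0.01, 0, 0], [0, 0, 0]],
    [[-0.02, 0, 0], [0, 0, 0]],
    [[-0.03, 0, 0], [0, 0, 0]],
    [[-0.03, 0, 0], [0, 0, 0]],
    [[-0.025, 0, 0], [0, 0, 0]],
    [[0, 0, 0], [0, 0, 0]],
    [[0, 0, 0], [0, 0, 0]]
  ]
}}

```text
clock: 7.52
tool_pos: [0.6472, -0.1417, 0.1392]
eef_rot: [[0.004, 0.47, 0.883], [-0.001, 0.883, -0.47], [-1.0, 0.001, 0.004]]
wrist_force: [0.2, -0.0, -0.5]
finger_gap: 0.0856
```

```bash
python3 - <<'E'
from h import *
for n in("side","top"):
    P=world(grab(n)); m=(np.hypot(P[...,0]-.645,P[...,1]+.141)<.05)&(P[...,2]>.023)&(P[...,2]<.033); q=np.ascontiguousarray(P[m][:,:2].astype(np.float32)); print(n,len(q),np.median(P[m][:,2]) if len(q) else '',cv2.minEnclosingCircle(q) if len(q)>3 else '')
E
python3 plan.py "[.4565,.2611,.10]" 60
```

```text
side 265 0.02727518175046595 ((0.6462675333023071, -0.1413596123456955), 0.032808370888233185)
top 91 0.028038489230186148 ((0.6455132365226746, -0.1400369256734848), 0.03171529620885849)
t 7.62 tcp [ 0.6457 -0.1416  0.1362] gap 0.0856 F [-0.7  0.  -1.2] q7 -27.9
 turn [-8.8e+01 -2.0e-02  0.0e+00] then shift [0.0362 0.3652 0.2541] (world [-0.1892  0.4027 -0.0362] ); shift before turn [ 0.0362  0.2667 -0.3561]
```

The flange is flat on the jig: its top reads 27 mm and it is within about 1 mm of the pin. The cocking ring is next.

Emit:
{"name": "send_rows", "arguments": {
  "deltas": [
    [[0, 0, 0], [-6.3, 0, 0]],
    [[0, 0, 0], [-6.3, 0, 0]],
    [[0, 0, 0], [-6.3, 0, 0]],
    [[0, 0, 0], [-6.3, 0, 0]],
    [[0, 0, 0], [-6.3, 0, 0]],
    [[0, 0, 0], [-6.3, 0, 0]],
    [[0, 0, 0], [-6.3, 0, 0]],
    [[0, 0, 0], [-6.3, 0, 0]],
    [[0, 0, 0], [-6.3, 0, 0]],
    [[0, 0, 0], [-6.3, 0, 0]]
  ]
}}

```text
clock: 8.45
tool_pos: [0.6453, -0.1415, 0.135]
eef_rot: [[-0.002, -0.578, 0.816], [0.001, 0.816, 0.578], [-1.0, 0.002, -0.001]]
wrist_force: [-0.0, -0.6, -0.1]
finger_gap: 0.0854
```

Emit:
{"name": "send_rows", "arguments": {
  "deltas": [
    [[0, 0, 0], [-6.3, 0, 0]],
    [[0, 0, 0], [-6.3, 0, 0]],
    [[0, 0, 0], [-6.3, 0, 0]],
    [[0, 0, 0], [-6.1, 0, 0]],
    [[0, 0.02, 0.014], [0, 0, 0]],
    [[0, 0.03, 0.021], [0, 0, 0]],
    [[0, 0.03, 0.021], [0, 0, 0]],
    [[0, 0.03, 0.021], [0, 0, 0]],
    [[0, 0.03, 0.021], [0, 0, 0]],
    [[0, 0.03, 0.021], [0, 0, 0]]
  ]
}}

```text
clock: 9.28
tool_pos: [0.5566, 0.0477, 0.1353]
eef_rot: [[-0.002, -0.866, 0.5], [-0.0, 0.5, 0.866], [-1.0, 0.001, -0.001]]
wrist_force: [1.0, 1.4, -0.1]
finger_gap: 0.0853
```

Emit:
{"name": "send_rows", "arguments": {
  "deltas": [
    [[0, 0.03, 0.021], [0, 0, 0]],
    [[0, 0.03, 0.021], [0, 0, 0]],
    [[0, 0.03, 0.021], [0, 0, 0]],
    [[0, 0.03, 0.021], [0, 0, 0]],
    [[0, 0.03, 0.021], [0, 0, 0]],
    [[0.01, 0.03, 0.021], [0, 0, 0]],
    [[0.01, 0.015, 0.009], [0, 0, 0]],
    [[0.01, 0, 0], [0, 0, 0]],
    [[0, 0, 0], [0, 0, 0]],
    [[0, 0, 0], [0, 0, 0]]
  ]
}}

```text
clock: 10.12
tool_pos: [0.4569, 0.2596, 0.1054]
eef_rot: [[-0.002, -0.866, 0.501], [-0.001, 0.501, 0.866], [-1.0, 0.001, -0.002]]
wrist_force: [-0.3, -0.3, 0.4]
finger_gap: 0.0852
```

```bash
python3 plan.py "[.4565,.2611,.003]" 60
```

```text
t 10.12 tcp [0.4569 0.2596 0.1054] gap 0.0852 F [-0.3 -0.3  0.4] q7 11.2
 turn [-0.05 -0.11 -0.06] then shift [0.1024 0.0011 0.0011] (world [-0.0004  0.0015 -0.1024] ); shift before turn [0.1024 0.001  0.0013]
```

Emit:
{"name": "send_rows", "arguments": {
  "deltas": [
    [[0.01, 0.001, 0.001], [0, 0, 0]],
    [[0.02, 0, 0], [0, 0, 0]],
    [[0.02, 0, 0], [0, 0, 0]],
    [[0.02, 0, 0], [0, 0, 0]],
    [[0.015, 0, 0], [0, 0, 0]],
    [[0.01, 0, 0], [0, 0, 0]],
    [[0.004, 0, 0], [0, 0, 0]],
    [[0, 0, 0], [0, 0, 0]],
    [[0, 0, 0], [0, 0, 0]]
  ]
}}

```text
clock: 10.87
tool_pos: [0.4571, 0.2623, 0.0078]
eef_rot: [[0.001, -0.866, 0.5], [0.0, 0.5, 0.866], [-1.0, -0.0, 0.001]]
wrist_force: [0.7, 0.5, -0.3]
finger_gap: 0.0856
```

Emit:
{"name": "send_rows", "arguments": {
  "deltas": [
    [[0, 0, 0], [0, 0, 0]],
    [[0, 0, 0], [0, 0, 0]],
    [[0, 0, 0], [0, 0, 0]],
    [[0, 0, 0], [0, 0, 0]],
    [[0, 0, 0], [0, 0, 0]],
    [[0, 0, 0], [0, 0, 0]],
    [[0, 0, 0], [0, 0, 0]],
    [[0, 0, 0], [0, 0, 0]],
    [[0, 0, 0], [0, 0, 0]]
  ],
  "fingers": 1
}}

```text
clock: 11.62
tool_pos: [0.457, 0.2624, 0.0087]
eef_rot: [[0.001, -0.866, 0.5], [-0.001, 0.5, 0.866], [-1.0, -0.002, 0.0]]
wrist_force: [-4.4, -3.9, 15.3]
finger_gap: 0.0455
```

The gap reads 45.5 mm for the 50 mm ring, the same offset as on the flange. I'll lift and check it.

Emit:
{"name": "send_rows", "arguments": {
  "deltas": [
    [[-0.002, 0, 0], [0, 0, 0]],
    [[-0.004, 0, 0], [0, 0, 0]],
    [[-0.01, 0, 0], [0, 0, 0]],
    [[-0.02, 0, 0], [0, 0, 0]],
    [[-0.025, 0, 0], [0, 0, 0]],
    [[-0.025, 0, 0], [0, 0, 0]],
    [[-0.025, 0, 0], [0, 0, 0]],
    [[-0.014, 0, 0], [0, 0, 0]],
    [[0, 0, 0], [0, 0, 0]]
  ]
}}

```text
clock: 12.37
tool_pos: [0.4579, 0.2633, 0.1357]
eef_rot: [[0.005, -0.866, 0.5], [0.002, 0.5, 0.866], [-1.0, -0.003, 0.004]]
wrist_force: [0.7, -0.7, -0.6]
finger_gap: 0.0453
```

```bash
python3 plan.py "[.6455,-.1411,.127]" 60; python3 - <<'E'
from h import *
d=grab("side"); c=cv2.resize(d["img"][170:330,130:290],None,fx=3.75,fy=3.75,interpolation=cv2.INTER_CUBIC);cv2.imwrite('pics/g4.png',c[...,::-1])
E
```

```text
t 12.37 tcp [0.4579 0.2633 0.1357] gap 0.0453 F [ 0.7 -0.7 -0.6] q7 12.4
 turn [-0.    0.22  0.19] then shift [ 0.0087 -0.3646 -0.2565] (world [ 0.1876 -0.4044 -0.0087] ); shift before turn [ 0.0089 -0.3646 -0.2565]
```

View pics/g4.png

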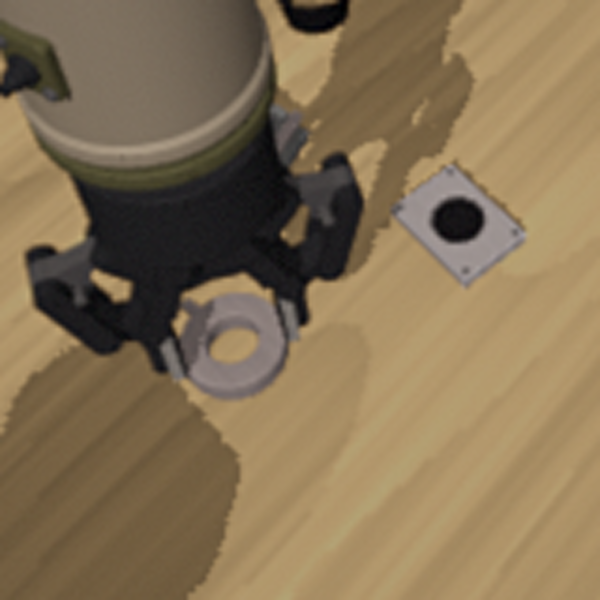

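The ring is held level at (235,345), with its lever at (195,310) clear of the pads. I'll carry it to the pin.

Emit:
{"name": "send_rows", "arguments": {
  "deltas": [
    [[0, -0.015, -0.01], [0, 0, 0]],
    [[0, -0.025, -0.018], [0, 0, 0]],
    [[0, -0.03, -0.021], [0, 0, 0]],
    [[0, -0.03, -0.021], [0, 0, 0]],
    [[0, -0.03, -0.021], [0, 0, 0]],
    [[0, -0.03, -0.021], [0, 0, 0]],
    [[0, -0.03, -0.021], [0, 0, 0]],
    [[0, -0.03, -0.021], [0, 0, 0]],
    [[0, -0.03, -0.021], [0, 0, 0]],
    [[0, -0.03, -0.021], [0, 0, 0]]
  ]
}}

```text
clock: 13.25
tool_pos: [0.6007, -0.0494, 0.1307]
eef_rot: [[-0.002, -0.866, 0.5], [-0.0, 0.5, 0.866], [-1.0, 0.002, -0.001]]
wrist_force: [0.9, -0.2, -0.6]
finger_gap: 0.0452
```

Emit:
{"name": "send_rows", "arguments": {
  "deltas": [
    [[0, -0.03, -0.021], [0, 0, 0]],
    [[0, -0.03, -0.021], [0, 0, 0]],
    [[0.005, -0.015, -0.012], [0, 0, 0]],
    [[0.004, -0.01, -0.006], [0, 0, 0]],
    [[0, 0, 0], [0, 0, 0]],
    [[0, 0, 0], [0, 0, 0]],
    [[0, 0, 0], [0, 0, 0]]
  ]
}}

```text
clock: 13.83
tool_pos: [0.6443, -0.139, 0.1232]
eef_rot: [[-0.0, -0.868, 0.497], [0.001, 0.497, 0.868], [-1.0, 0.001, 0.001]]
wrist_force: [0.6, 0.2, -0.7]
finger_gap: 0.046
```

```bash
python3 plan.py "[.6455,-.1408,.0375]" 60;  python3 - <<'E'
from h import *
d=grab("side"); c=cv2.resize(d["img"][60:190,200:350],None,fx=5,fy=4.5,interpolation=cv2.INTER_CUBIC);cv2.imwrite('pics/g5.png',c[...,::-1])
E
```

```text
t 13.83 tcp [ 0.6443 -0.139   0.1232] gap 0.046 F [ 0.6  0.2 -0.7] q7 54.1
 turn [ 0.18  0.05 -0.06] then shift [ 0.0857 -0.0019 -0.001 ] (world [ 0.0012 -0.0018 -0.0857] ); shift before turn [ 0.0857 -0.002  -0.0011]
```

View pics/g5.png

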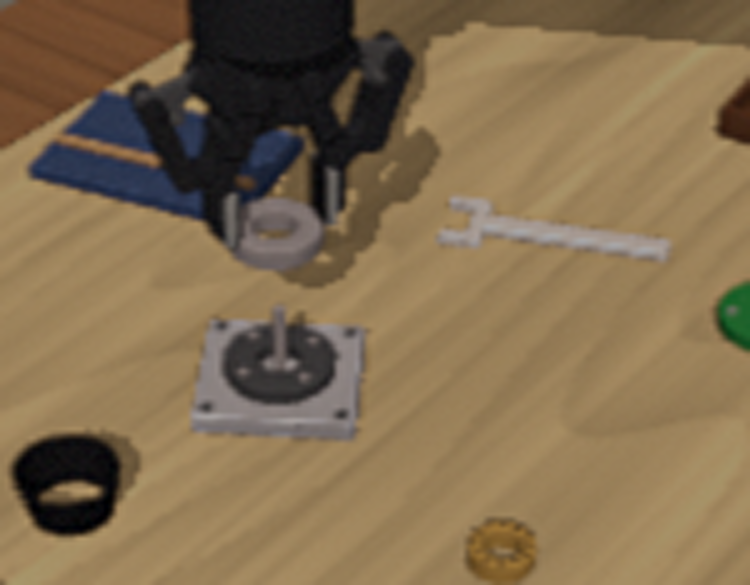

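The flange is centred on the pin at (280,360) and the ring is above it at (278,230). I'll lower the ring.

Emit:
{"name": "send_rows", "arguments": {
  "deltas": [
    [[0.01, -0.0015, -0.001], [0, 0, 0]],
    [[0.015, 0, 0], [0, 0, 0]],
    [[0.015, 0, 0], [0, 0, 0]],
    [[0.015, 0, 0], [0, 0, 0]],
    [[0.015, 0, 0], [0, 0, 0]],
    [[0.009, 0, 0], [0, 0, 0]],
    [[0.004, 0, 0], [0, 0, 0]],
    [[0.001, 0, 0], [0, 0, 0]],
    [[0, 0, 0], [0, 0, 0]],
    [[0, 0, 0], [0, 0, 0]]
  ]
}}

```text
clock: 14.72
tool_pos: [0.646, -0.1436, 0.0401]
eef_rot: [[0.001, -0.866, 0.5], [-0.0, 0.5, 0.866], [-1.0, -0.001, 0.0]]
wrist_force: [-0.4, 0.6, -1.1]
finger_gap: 0.0454
```

Emit:
{"name": "send_rows", "arguments": {
  "deltas": [
    [[0.001, 0, 0], [0, 0, 0]],
    [[0.001, 0, 0], [0, 0, 0]],
    [[0, 0, 0], [0, 0, 0]],
    [[0, 0, 0], [0, 0, 0]]
  ]
}}

```text
clock: 15.05
tool_pos: [0.6455, -0.1436, 0.0375]
eef_rot: [[0.0, -0.866, 0.5], [-0.0, 0.5, 0.866], [-1.0, -0.0, -0.0]]
wrist_force: [0.3, -0.1, -0.3]
finger_gap: 0.0453
```

Emit:
{"name": "send_rows", "arguments": {
  "deltas": [
    [[0, 0.0015, 0.0026], [0, 0, 0]],
    [[0.001, 0, 0], [0, 0, 0]],
    [[0.001, 0, 0], [0, 0, 0]],
    [[0.001, 0, 0], [0, 0, 0]],
    [[0, 0, 0], [0, 0, 0]],
    [[0, 0, 0], [0, 0, 0]]
  ]
}}

```text
clock: 15.55
tool_pos: [0.6457, -0.1399, 0.0359]
eef_rot: [[0.0, -0.866, 0.5], [-0.0, 0.5, 0.866], [-1.0, -0.0, 0.0]]
wrist_force: [-6.0, 2.5, 12.7]
finger_gap: 0.0457
```

Contact reads 12.7 N at the expected height, so I'll release, rise and check.

Emit:
{"name": "send_rows", "arguments": {
  "deltas": [
    [[0, 0, 0], [0, 0, 0]],
    [[0, 0, 0], [0, 0, 0]],
    [[0, 0, 0], [0, 0, 0]],
    [[0, 0, 0], [0, 0, 0]],
    [[0, 0, 0], [0, 0, 0]],
    [[0, 0, 0], [0, 0, 0]],
    [[0, 0, 0], [0, 0, 0]],
    [[0, 0, 0], [0, 0, 0]]
  ],
  "fingers": 0
}}

```text
clock: 16.22
tool_pos: [0.6455, -0.1406, 0.0343]
eef_rot: [[0.0, -0.866, 0.5], [-0.0, 0.5, 0.866], [-1.0, -0.0, -0.0]]
wrist_force: [-0.6, 0.4, 0.5]
finger_gap: 0.0854
```

Emit:
{"name": "send_rows", "arguments": {
  "deltas": [
    [[-0.005, 0, 0], [0, 0, 0]],
    [[-0.01, 0, 0], [0, 0, 0]],
    [[-0.02, 0, 0], [0, 0, 0]],
    [[-0.03, 0, 0], [0, 0, 0]],
    [[-0.025, 0, 0], [0, 0, 0]],
    [[-0.02, 0, 0], [0, 0, 0]],
    [[0, 0, 0], [0, 0, 0]],
    [[0, 0, 0], [0, 0, 0]]
  ]
}}

```text
clock: 16.88
tool_pos: [0.6463, -0.1406, 0.1465]
eef_rot: [[0.003, -0.866, 0.5], [-0.001, 0.5, 0.866], [-1.0, -0.003, 0.001]]
wrist_force: [0.3, 1.0, -0.2]
finger_gap: 0.0857
```

```bash
python3 - <<'E'
from h import *
for n in("side","top"):
  P=world(grab(n))
  for a,b in((.023,.032),(.038,.046)):
    m=(np.hypot(P[...,0]-.645,P[...,1]+.141)<.05)&(P[...,2]>a)&(P[...,2]<b); q=np.ascontiguousarray(P[m][:,:2].astype(np.float32)); print(n,len(q),np.median(P[m][:,2]) if len(q) else '',cv2.minEnclosingCircle(q) if len(q)>3 else '')
P=world(grab("side"));m=(np.hypot(P[...,0]-.467,P[...,1]+.098)<.04)&(P[...,2]>.012)&(P[...,2]<.02); q=np.ascontiguousarray(P[m][:,:2].astype(np.float32));print('dial',cv2.minEnclosingCircle(q))
E
python3 plan.py "[.467,-.0984,.10]" 60
```

```text
side 122 0.0274389020238599 ((0.6475772857666016, -0.1406087875366211), 0.03372171148657799)
side 149 0.04129665765358259 ((0.6469240784645081, -0.14065022766590118), 0.02581588551402092)
top 106 0.027739190919566004 ((0.6453328132629395, -0.14013096690177917), 0.03183421865105629)
top 150 0.042157066334415294 ((0.6457710862159729, -0.13929270207881927), 0.024470534175634384)
dial ((0.46721696853637695, -0.09962493181228638), 0.018215646967291832)
t 17.03 tcp [ 0.6449 -0.1406  0.1435] gap 0.0855 F [ 0.4  0.8 -0.3] q7 54.5
 turn [-0.   -0.03 -0.07] then shift [ 0.0435  0.1752 -0.0524] (world [-0.1779  0.0422 -0.0435] ); shift before turn [ 0.0438  0.1751 -0.0524]
```

The ring is seated, with its top at 41 mm and centred within 1–2 mm. The dial is next.

Emit:
{"name": "send_rows", "arguments": {
  "deltas": [
    [[0, 0.015, -0.005], [0, 0, 0]],
    [[0, 0.025, -0.008], [0, 0, 0]],
    [[0, 0.03, -0.009], [0, 0, 0]],
    [[0, 0.03, -0.009], [0, 0, 0]],
    [[0.01, 0.03, -0.009], [0, 0, 0]],
    [[0.015, 0.03, -0.008], [0, 0, 0]],
    [[0.018, 0.015, -0.005], [0, 0, 0]],
    [[0, 0, 0], [0, 0, 0]],
    [[0, 0, 0], [0, 0, 0]],
    [[0, 0, 0], [0, 0, 0]]
  ]
}}

```text
clock: 17.87
tool_pos: [0.4681, -0.0991, 0.1016]
eef_rot: [[0.001, -0.866, 0.5], [0.0, 0.5, 0.866], [-1.0, -0.0, 0.0]]
wrist_force: [-0.2, -0.6, 1.4]
finger_gap: 0.0854
```

```bash
python3 plan.py "[.467,-.0986,.010]" 60
```

```text
t 17.87 tcp [ 0.4681 -0.0991  0.1016] gap 0.0854 F [-0.2 -0.6  1.4] q7 58.2
 turn [-0.01  0.02  0.03] then shift [ 0.0916  0.0012 -0.0001] (world [-0.0011  0.0005 -0.0916] ); shift before turn [ 0.0916  0.0013 -0.0001]
```

Emit:
{"name": "send_rows", "arguments": {
  "deltas": [
    [[0.01, 0.001, 0], [0, 0, 0]],
    [[0.02, 0, 0], [0, 0, 0]],
    [[0.02, 0, 0], [0, 0, 0]],
    [[0.02, 0, 0], [0, 0, 0]],
    [[0.014, 0, 0], [0, 0, 0]],
    [[0.008, 0, 0], [0, 0, 0]],
    [[0.003, 0, 0], [0, 0, 0]],
    [[0, 0, 0], [0, 0, 0]],
    [[0, 0, 0], [0, 0, 0]]
  ]
}}

```text
clock: 18.62
tool_pos: [0.4672, -0.0983, 0.0068]
eef_rot: [[0.001, -0.866, 0.5], [0.0, 0.5, 0.866], [-1.0, -0.001, 0.0]]
wrist_force: [1.0, -0.3, 0.7]
finger_gap: 0.0857
```

Emit:
{"name": "send_rows", "arguments": {
  "deltas": [
    [[0, 0, 0], [0, 0, 0]],
    [[0, 0, 0], [0, 0, 0]],
    [[0, 0, 0], [0, 0, 0]],
    [[0, 0, 0], [0, 0, 0]],
    [[0, 0, 0], [0, 0, 0]],
    [[0, 0, 0], [0, 0, 0]],
    [[0, 0, 0], [0, 0, 0]],
    [[0, 0, 0], [0, 0, 0]],
    [[0, 0, 0], [0, 0, 0]]
  ],
  "fingers": 1
}}

```text
clock: 19.37
tool_pos: [0.4669, -0.0987, 0.007]
eef_rot: [[0.001, -0.866, 0.5], [-0.001, 0.5, 0.866], [-1.0, -0.001, -0.0]]
wrist_force: [-3.7, 0.3, 10.1]
finger_gap: 0.0328
```

Emit:
{"name": "send_rows", "arguments": {
  "deltas": [
    [[-0.002, 0, 0], [0, 0, 0]],
    [[-0.004, 0, 0], [0, 0, 0]],
    [[-0.01, 0, 0], [0, 0, 0]],
    [[-0.02, 0, 0], [0, 0, 0]],
    [[-0.025, 0, 0], [0, 0, 0]],
    [[-0.025, 0, 0], [0, 0, 0]],
    [[-0.02, 0, 0], [0, 0, 0]],
    [[0, 0, 0], [0, 0, 0]],
    [[0, 0, 0], [0, 0, 0]]
  ]
}}

```text
clock: 20.12
tool_pos: [0.4672, -0.0987, 0.1137]
eef_rot: [[0.002, -0.866, 0.5], [-0.002, 0.5, 0.866], [-1.0, -0.003, -0.0]]
wrist_force: [-1.3, -1.1, 0.1]
finger_gap: 0.0325
```

```bash
python3 plan.py "[.6457,-.1409,.125]" 60
```

```text
t 20.12 tcp [ 0.4672 -0.0987  0.1137] gap 0.0325 F [-1.3 -1.1  0.1] q7 58.9
 turn [-0.01 -0.01  0.16] then shift [-0.0113 -0.1757  0.0527] (world [ 0.1785 -0.0422  0.0113] ); shift before turn [-0.0108 -0.1757  0.0528]
```

Emit:
{"name": "send_rows", "arguments": {
  "deltas": [
    [[-0.005, -0.01, 0.003], [0, 0, 0]],
    [[-0.006, -0.02, 0.006], [0, 0, 0]],
    [[0, -0.027, 0.008], [0, 0, 0]],
    [[0, -0.03, 0.009], [0, 0, 0]],
    [[0, -0.03, 0.009], [0, 0, 0]],
    [[0, -0.03, 0.009], [0, 0, 0]],
    [[0, -0.02, 0.006], [0, 0, 0]],
    [[0, -0.009, 0.003], [0, 0, 0]],
    [[0, 0, 0], [0, 0, 0]],
    [[0, 0, 0], [0, 0, 0]]
  ]
}}

```text
clock: 20.95
tool_pos: [0.6448, -0.1399, 0.1219]
eef_rot: [[-0.002, -0.866, 0.5], [0.001, 0.5, 0.866], [-1.0, 0.002, -0.0]]
wrist_force: [0.3, 0.1, 0.1]
finger_gap: 0.0323
```

```bash
python3 plan.py "[.6457,-.1409,.05]" 60;  python3 - <<'E'
from h import *
d=grab("side"); c=cv2.resize(d["img"][60:190,200:350],None,fx=5,fy=4.5,interpolation=cv2.INTER_CUBIC);cv2.imwrite('pics/g6.png',c[...,::-1])
E
```

```text
t 20.95 tcp [ 0.6448 -0.1399  0.1219] gap 0.0323 F [0.3 0.1 0.1] q7 53.7
 turn [ 0.03 -0.   -0.14] then shift [ 0.0719 -0.0012 -0.0004] (world [ 0.0009 -0.001  -0.0719] ); shift before turn [ 0.0719 -0.0014 -0.0004]
```

View pics/g6.png

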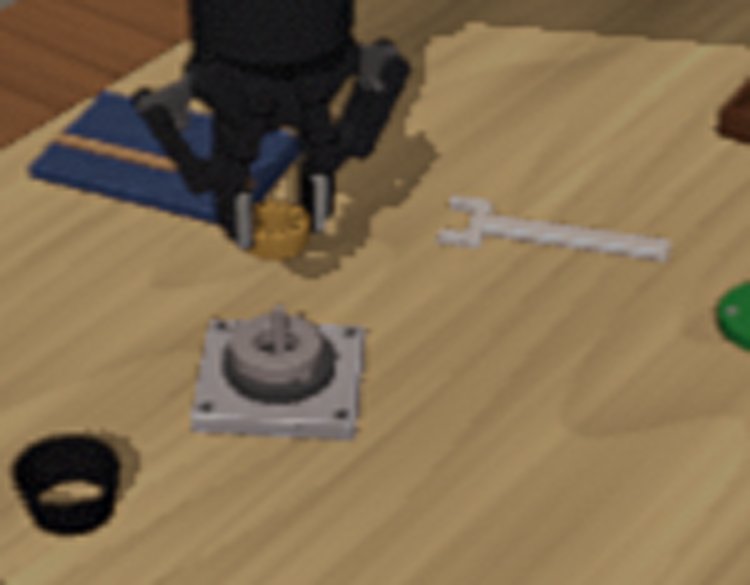

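The ring sits on the flange at (280,350), and the dial is held level above the pin at (280,230). I'll lower the dial.

Emit:
{"name": "send_rows", "arguments": {
  "deltas": [
    [[0.008, -0.001, 0], [0, 0, 0]],
    [[0.012, 0, 0], [0, 0, 0]],
    [[0.012, 0, 0], [0, 0, 0]],
    [[0.012, 0, 0], [0, 0, 0]],
    [[0.012, 0, 0], [0, 0, 0]],
    [[0.008, 0, 0], [0, 0, 0]],
    [[0.004, 0, 0], [0, 0, 0]],
    [[0.002, 0, 0], [0, 0, 0]],
    [[0, 0, 0], [0, 0, 0]],
    [[0, 0, 0], [0, 0, 0]]
  ]
}}

```text
clock: 21.83
tool_pos: [0.6467, -0.141, 0.0538]
eef_rot: [[0.001, -0.866, 0.5], [-0.0, 0.5, 0.866], [-1.0, -0.001, 0.0]]
wrist_force: [-0.1, 0.6, 0.5]
finger_gap: 0.0323
```

Emit:
{"name": "send_rows", "arguments": {
  "deltas": [
    [[0.002, 0, 0], [0, 0, 0]],
    [[0.002, 0, 0], [0, 0, 0]],
    [[0.001, 0, 0], [0, 0, 0]],
    [[0.001, 0, 0], [0, 0, 0]],
    [[0, 0, 0], [0, 0, 0]],
    [[0, 0, 0], [0, 0, 0]]
  ]
}}

```text
clock: 22.33
tool_pos: [0.6464, -0.1411, 0.0481]
eef_rot: [[0.0, -0.866, 0.5], [-0.001, 0.5, 0.866], [-1.0, -0.0, -0.0]]
wrist_force: [-3.2, 0.2, 5.9]
finger_gap: 0.0327
```

Seated at 48 mm as expected. I'll release, rise and check.

Emit:
{"name": "send_rows", "arguments": {
  "deltas": [
    [[0, 0, 0], [0, 0, 0]],
    [[0, 0, 0], [0, 0, 0]],
    [[0, 0, 0], [0, 0, 0]],
    [[0, 0, 0], [0, 0, 0]],
    [[0, 0, 0], [0, 0, 0]],
    [[0, 0, 0], [0, 0, 0]],
    [[0, 0, 0], [0, 0, 0]],
    [[0, 0, 0], [0, 0, 0]]
  ],
  "fingers": 0
}}

```text
clock: 23.0
tool_pos: [0.6463, -0.1411, 0.0473]
eef_rot: [[0.0, -0.866, 0.5], [-0.0, 0.5, 0.866], [-1.0, -0.0, -0.0]]
wrist_force: [-0.1, -0.4, -0.5]
finger_gap: 0.0853
```

Emit:
{"name": "send_rows", "arguments": {
  "deltas": [
    [[-0.005, 0, 0], [0, 0, 0]],
    [[-0.01, 0, 0], [0, 0, 0]],
    [[-0.02, 0, 0], [0, 0, 0]],
    [[-0.03, 0, 0], [0, 0, 0]],
    [[-0.025, 0, 0], [0, 0, 0]],
    [[-0.01, 0, 0], [0, 0, 0]],
    [[0, 0, 0], [0, 0, 0]],
    [[0, 0, 0], [0, 0, 0]]
  ]
}}

```text
clock: 23.67
tool_pos: [0.6464, -0.1412, 0.1477]
eef_rot: [[0.001, -0.866, 0.5], [-0.001, 0.5, 0.866], [-1.0, -0.001, -0.0]]
wrist_force: [-0.2, 0.6, -1.1]
finger_gap: 0.0854
```

```bash
python3 - <<'E'
from h import *
for n in("side","top"):
  P=world(grab(n))
  for a,b in((.023,.032),(.038,.046),(.053,.061)):
    m=(np.hypot(P[...,0]-.645,P[...,1]+.141)<.04)&(P[...,2]>a)&(P[...,2]<b); q=np.ascontiguousarray(P[m][:,:2].astype(np.float32)); print(n,len(q),np.median(P[m][:,2]) if len(q) else '',cv2.minEnclosingCircle(q) if len(q)>3 else '')
  m=(abs(P[...,0]-.474)<.06)&(abs(P[...,1]-.084)<.06)&(P[...,2]>.006)&(P[...,2]<.015); q=np.ascontiguousarray(P[m][:,:2].astype(np.float32));print('plate',cv2.minAreaRect(q))
E
python3 plan.py "[.4744,.0841,.10]" 81
```

```text
side 115 0.02722536970567313 ((0.6469168066978455, -0.13849174976348877), 0.03376546502113342)
side 100 0.04171453165061101 ((0.6451247334480286, -0.1389641910791397), 0.02526853233575821)
side 87 0.05674241930177959 ((0.6477528810501099, -0.14023801684379578), 0.019765740260481834)
plate ((0.47538870573043823, 0.08392177522182465), (0.05065419152379036, 0.0710265263915062), 80.30118560791016)
top 110 0.02766672668876291 ((0.6452211737632751, -0.13991467654705048), 0.03193584829568863)
top 99 0.04156257435939037 ((0.6468124389648438, -0.13858762383460999), 0.0259109940379858)
top 82 0.05772225113075913 ((0.6468091607093811, -0.1400565356016159), 0.01755855605006218)
plate ((0.4713195562362671, 0.10350587218999863), (0.08933982253074646, 0.10468623042106628), 84.09320068359375)
t 23.77 tcp [ 0.6456 -0.1411  0.146 ] gap 0.0855 F [-0.7  0.5 -0.6] q7 54.2
 turn [-21.    -0.03  -0.1 ] then shift [0.046  0.2043 0.1957] (world [-0.1712  0.2252 -0.046 ] ); shift before turn [0.0463 0.2608 0.1095]
```

All three parts are stacked, with tops at 27, 41 and 57 mm and centred within about 2 mm. The plate is next: centre (0.475, 0.084), jaw azimuth 80.3°.

Emit:
{"name": "send_rows", "arguments": {
  "deltas": [
    [[0, 0, 0], [-6.8, 0, 0]],
    [[0, 0, 0], [-6.8, 0, 0]],
    [[0, 0, 0], [-6.7, 0, 0]],
    [[0, 0.015, 0.015], [0, 0, 0]],
    [[0, 0.027, 0.026], [0, 0, 0]],
    [[0, 0.027, 0.026], [0, 0, 0]],
    [[0, 0.027, 0.026], [0, 0, 0]],
    [[0, 0.027, 0.026], [0, 0, 0]],
    [[0, 0.027, 0.026], [0, 0, 0]],
    [[0, 0.027, 0.026], [0, 0, 0]]
  ]
}}

```text
clock: 24.6
tool_pos: [0.4986, 0.0582, 0.1459]
eef_rot: [[-0.002, -0.986, 0.169], [-0.0, 0.169, 0.986], [-1.0, 0.002, -0.0]]
wrist_force: [0.0, 0.7, 0.4]
finger_gap: 0.0855
```

Emit:
{"name": "send_rows", "arguments": {
  "deltas": [
    [[0.015, 0.018, 0.017], [0, 0, 0]],
    [[0.02, 0.009, 0.008], [0, 0, 0]],
    [[0.01, 0, 0], [0, 0, 0]],
    [[0, 0, 0], [0, 0, 0]],
    [[0, 0, 0], [0, 0, 0]],
    [[0, 0, 0], [0, 0, 0]]
  ]
}}

```text
clock: 25.1
tool_pos: [0.4792, 0.0857, 0.1026]
eef_rot: [[0.0, -0.985, 0.17], [0.001, 0.17, 0.985], [-1.0, -0.0, 0.001]]
wrist_force: [-0.1, 0.2, 0.2]
finger_gap: 0.0853
```

```bash
python3 plan.py "[.475,.084,.004]" 80.3
```

```text
t 25.1 tcp [0.4792 0.0857 0.1026] gap 0.0853 F [-0.1  0.2  0.2] q7 52.7
 turn [-0.1   0.03  0.  ] then shift [ 0.0986  0.0038 -0.0023] (world [-0.0042 -0.0017 -0.0986] ); shift before turn [ 0.0986  0.0038 -0.0024]
```

Emit:
{"name": "send_rows", "arguments": {
  "deltas": [
    [[0.01, 0.0035, -0.002], [0, 0, 0]],
    [[0.02, 0, 0], [0, 0, 0]],
    [[0.02, 0, 0], [0, 0, 0]],
    [[0.02, 0, 0], [0, 0, 0]],
    [[0.015, 0, 0], [0, 0, 0]],
    [[0.009, 0, 0], [0, 0, 0]],
    [[0.004, 0, 0], [0, 0, 0]],
    [[0, 0, 0], [0, 0, 0]],
    [[0, 0, 0], [0, 0, 0]]
  ]
}}

```text
clock: 25.85
tool_pos: [0.4749, 0.0852, 0.0048]
eef_rot: [[0.001, -0.986, 0.169], [0.0, 0.169, 0.986], [-1.0, -0.001, 0.0]]
wrist_force: [0.2, -0.1, -0.6]
finger_gap: 0.0854
```

Emit:
{"name": "send_rows", "arguments": {
  "deltas": [
    [[0, 0, 0], [0, 0, 0]],
    [[0, 0, 0], [0, 0, 0]],
    [[0, 0, 0], [0, 0, 0]],
    [[0, 0, 0], [0, 0, 0]],
    [[0, 0, 0], [0, 0, 0]],
    [[0, 0, 0], [0, 0, 0]],
    [[0, 0, 0], [0, 0, 0]],
    [[0, 0, 0], [0, 0, 0]],
    [[0, 0, 0], [0, 0, 0]]
  ],
  "fingers": 1
}}

```text
clock: 26.6
tool_pos: [0.475, 0.085, 0.0055]
eef_rot: [[0.001, -0.986, 0.169], [-0.001, 0.169, 0.986], [-1.0, -0.001, -0.001]]
wrist_force: [-4.6, -1.9, 15.0]
finger_gap: 0.0469
```

Emit:
{"name": "send_rows", "arguments": {
  "deltas": [
    [[-0.002, 0, 0], [0, 0, 0]],
    [[-0.004, 0, 0], [0, 0, 0]],
    [[-0.01, 0, 0], [0, 0, 0]],
    [[-0.025, 0, 0], [0, 0, 0]],
    [[-0.03, 0, 0], [0, 0, 0]],
    [[-0.03, 0, 0], [0, 0, 0]],
    [[-0.025, 0, 0], [0, 0, 0]],
    [[-0.014, 0, 0], [0, 0, 0]],
    [[0, 0, 0], [0, 0, 0]]
  ]
}}

```text
clock: 27.35
tool_pos: [0.4762, 0.0857, 0.1479]
eef_rot: [[0.005, -0.986, 0.168], [-0.0, 0.168, 0.986], [-1.0, -0.005, 0.0]]
wrist_force: [1.1, -0.1, -1.7]
finger_gap: 0.0461
```

```bash
cat > sl.py <<'E'
from plan import *
O=np.array([.596,.133,.018]); az=15.8; a=np.radians(az); t=np.radians(25)
ux=np.array([np.cos(a)*np.cos(t),np.sin(a)*np.cos(t),np.sin(t)]); n=np.array([-np.cos(a)*np.sin(t),-np.sin(a)*np.sin(t),np.cos(t)]); uy=np.cross(n,ux)
def tgt(x,h): go(O+x*ux+(h+.0055)*n,az+90,25,az)
def inslope():
    s=manip.state(); d=np.array(s["tool_pos"])-O; print('plate est in slope',(d@ux).round(4),(d@uy).round(4),(d@n-.0055).round(4))
E
python3 - <<'E'
from sl import *
tgt(.037,.05); print(rot(105.8,25,15.8).round(3))
d=grab("side"); c=cv2.resize(d["img"][130:290,170:330],None,fx=3.75,fy=3.75,interpolation=cv2.INTER_CUBIC);cv2.imwrite('pics/g7.png',c[...,::-1])
E
```

```text
t 27.35 tcp [0.4762 0.0857 0.1479] gap 0.0461 F [ 1.1 -0.1 -1.7] q7 56.1
 turn [-25.07  -5.6  -24.28] then shift [ 0.1164 -0.0983  0.0129] (world [ 0.1295  0.05   -0.064 ] ); shift before turn [ 0.0646 -0.1189  0.0711]
[[ 0.407 -0.872 -0.272]
 [ 0.115 -0.247  0.962]
 [-0.906 -0.423  0.   ]]
```

View pics/g7.png

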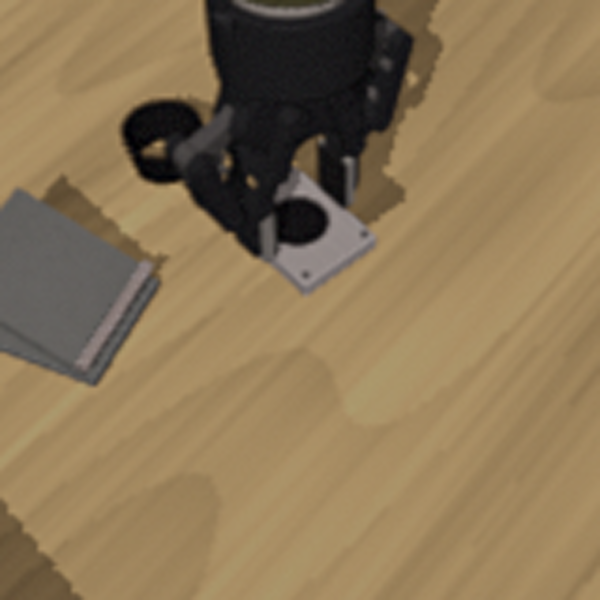

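The plate is held flat at (310,230), and the rest's ledge shows at (120,315). I'll turn it to the slope's attitude and go above the face.

Emit:
{"name": "send_rows", "arguments": {
  "deltas": [
    [[0, 0, 0], [-4.18, -0.93, -4.05]],
    [[0, 0, 0], [-4.18, -0.93, -4.05]],
    [[0, 0, 0], [-4.18, -0.93, -4.05]],
    [[0, 0, 0], [-4.18, -0.93, -4.05]],
    [[0, 0, 0], [-4.18, -0.93, -4.05]],
    [[0, 0, 0], [-4.17, -0.93, -4.05]],
    [[0, -0.015, 0.002], [0, 0, 0]],
    [[0, -0.025, 0.003], [0, 0, 0]],
    [[0.01, -0.025, 0.003], [0, 0, 0]],
    [[0.02, -0.02, 0.003], [0, 0, 0]]
  ]
}}

```text
clock: 28.23
tool_pos: [0.5538, 0.1179, 0.1564]
eef_rot: [[0.404, -0.873, -0.272], [0.113, -0.247, 0.962], [-0.908, -0.42, -0.001]]
wrist_force: [-0.0, -1.1, -2.0]
finger_gap: 0.0461
```

Emit:
{"name": "send_rows", "arguments": {
  "deltas": [
    [[0.025, -0.013, 0.002], [0, 0, 0]],
    [[0.025, 0, 0], [0, 0, 0]],
    [[0.025, 0, 0], [0, 0, 0]],
    [[0.012, 0, 0], [0, 0, 0]],
    [[0, 0, 0], [0, 0, 0]],
    [[0, 0, 0], [0, 0, 0]]
  ]
}}

```text
clock: 28.73
tool_pos: [0.5928, 0.1315, 0.0819]
eef_rot: [[0.396, -0.876, -0.273], [0.114, -0.248, 0.962], [-0.911, -0.412, 0.002]]
wrist_force: [-0.5, 0.8, 0.1]
finger_gap: 0.0465
```

```bash
python3 - <<'E'
from sl import *
inslope();tgt(.037,.003)
d=grab("side"); c=cv2.resize(d["img"][100:250,130:280],None,fx=4,fy=4,interpolation=cv2.INTER_CUBIC);cv2.imwrite('pics/g8.png',c[...,::-1])
E
```

```text
plate est in slope 0.0238 -0.0006 0.0539
t 28.73 tcp [0.5928 0.1315 0.0819] gap 0.0465 F [-0.5  0.8  0.1] q7 65.4
 turn [ 0.01  0.12 -0.64] then shift [ 0.0509 -0.0132  0.0006] (world [ 0.032   0.0097 -0.0405] ); shift before turn [ 0.0507 -0.0138  0.0005]
```

View pics/g8.png

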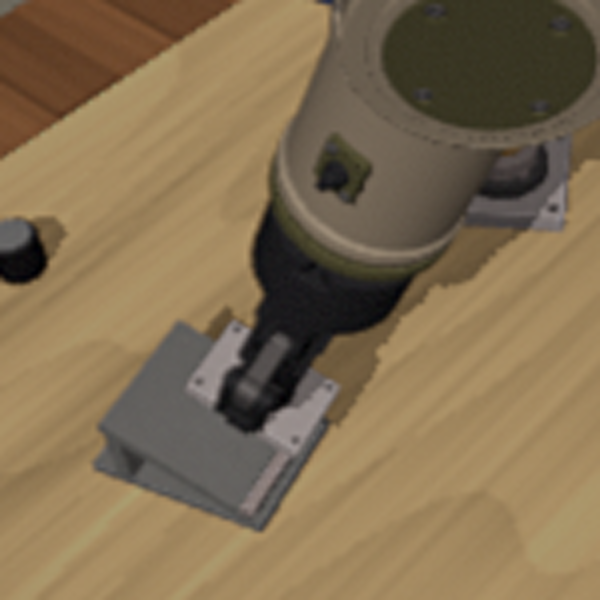

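The plate hovers parallel to the face, square to the ledge at (265,490). I'll shift it up the slope and lower it.

Emit:
{"name": "send_rows", "arguments": {
  "deltas": [
    [[0, -0.007, 0], [0, 0, -0.5]],
    [[0.005, -0.008, 0], [0, 0, 0]],
    [[0.01, 0, 0], [0, 0, 0]],
    [[0.01, 0, 0], [0, 0, 0]],
    [[0.01, 0, 0], [0, 0, 0]],
    [[0.006, 0, 0], [0, 0, 0]],
    [[0.003, 0, 0], [0, 0, 0]],
    [[0, 0, 0], [0, 0, 0]],
    [[0, 0, 0], [0, 0, 0]]
  ]
}}

```text
clock: 29.53
tool_pos: [0.6253, 0.1397, 0.05]
eef_rot: [[0.407, -0.872, -0.272], [0.115, -0.246, 0.962], [-0.906, -0.423, 0.0]]
wrist_force: [0.0, 0.3, -0.1]
finger_gap: 0.0465
```

```bash
python3 - <<'E'
from sl import *
inslope();tgt(.038,.000)
E
```

```text
plate est in slope 0.0407 -0.0015 0.0109
t 29.53 tcp [0.6253 0.1397 0.05  ] gap 0.0465 F [ 0.   0.3 -0.1] q7 58.9
 turn [-0.01  0.    0.04] then shift [0.0109 0.0027 0.0015] (world [ 0.0016  0.002  -0.011 ] ); shift before turn [0.0109 0.0027 0.0015]
```

Emit:
{"name": "send_rows", "arguments": {
  "deltas": [
    [[0.003, 0.0015, 0.001], [0, 0, 0]],
    [[0.003, 0, 0], [0, 0, 0]],
    [[0.002, 0, 0], [0, 0, 0]],
    [[0.001, 0, 0], [0, 0, 0]],
    [[0, 0, 0], [0, 0, 0]],
    [[0, 0, 0], [0, 0, 0]]
  ]
}}

```text
clock: 30.03
tool_pos: [0.6271, 0.1413, 0.0407]
eef_rot: [[0.407, -0.872, -0.272], [0.115, -0.246, 0.962], [-0.906, -0.423, 0.0]]
wrist_force: [0.2, 0.1, -1.5]
finger_gap: 0.0463
```

```bash
python3 - <<'E'
from sl import *
inslope();tgt(.038,.000)
E
```

```text
plate est in slope 0.0388 -0.0005 0.0015
t 30.03 tcp [0.6271 0.1413 0.0407] gap 0.0463 F [ 0.2  0.1 -1.5] q7 57.5
 turn [-0.02  0.01  0.01] then shift [0.0015 0.0008 0.0005] (world [-0.0002  0.0005 -0.0017] ); shift before turn [0.0015 0.0008 0.0005]
```

Emit:
{"name": "send_rows", "arguments": {
  "deltas": [
    [[0.001, 0, 0], [0, 0, 0]],
    [[0.001, 0, 0], [0, 0, 0]],
    [[0, 0, 0], [0, 0, 0]],
    [[0, 0, 0], [0, 0, 0]]
  ]
}}

```text
clock: 30.37
tool_pos: [0.6278, 0.1414, 0.0396]
eef_rot: [[0.407, -0.872, -0.272], [0.114, -0.247, 0.962], [-0.906, -0.423, -0.001]]
wrist_force: [-10.4, -2.9, 12.5]
finger_gap: 0.0462
```

Emit:
{"name": "send_rows", "arguments": {
  "deltas": [
    [[0, 0.001, 0], [0, 0, 0]],
    [[0, 0.001, 0], [0, 0, 0]],
    [[0, 0.001, 0], [0, 0, 0]],
    [[0, 0, 0], [0, 0, 0]],
    [[0, 0, 0], [0, 0, 0]]
  ]
}}

```text
clock: 30.78
tool_pos: [0.6267, 0.1412, 0.0392]
eef_rot: [[0.41, -0.871, -0.272], [0.116, -0.246, 0.962], [-0.905, -0.426, -0.0]]
wrist_force: [-0.7, -0.3, 5.9]
finger_gap: 0.0464
```

```bash
python3 - <<'E'
from sl import *
inslope(); f=manip.state()["wrist_force"]; print('F n,x',f@n,f@ux)
E
```

```text
plate est in slope 0.0378 -0.0005 0.0003
F n,x 5.690728008986609 1.8488356046996672
```

The plate is flat on the face at x of about 0.038. I'll release and back off along the normal.

Emit:
{"name": "send_rows", "arguments": {
  "deltas": [
    [[0, 0, 0], [0, 0, 0]],
    [[0, 0, 0], [0, 0, 0]],
    [[0, 0, 0], [0, 0, 0]],
    [[0, 0, 0], [0, 0, 0]],
    [[0, 0, 0], [0, 0, 0]],
    [[0, 0, 0], [0, 0, 0]],
    [[0, 0, 0], [0, 0, 0]],
    [[0, 0, 0], [0, 0, 0]]
  ],
  "fingers": 0
}}

```text
clock: 31.45
tool_pos: [0.6252, 0.1407, 0.0376]
eef_rot: [[0.407, -0.872, -0.272], [0.115, -0.246, 0.962], [-0.906, -0.423, 0.0]]
wrist_force: [-0.2, 0.2, 0.1]
finger_gap: 0.0855
```

Emit:
{"name": "send_rows", "arguments": {
  "deltas": [
    [[-0.005, 0, 0], [0, 0, 0]],
    [[-0.01, 0, 0], [0, 0, 0]],
    [[-0.02, 0, 0], [0, 0, 0]],
    [[-0.03, 0, 0], [0, 0, 0]],
    [[-0.03, 0, 0], [0, 0, 0]],
    [[-0.03, 0, 0], [0, 0, 0]],
    [[-0.02, 0, 0], [0, 0, 0]],
    [[0, 0, 0], [0, 0, 0]],
    [[0, 0, 0], [0, 0, 0]]
  ]
}}

```text
clock: 32.2
tool_pos: [0.5668, 0.1229, 0.17]
eef_rot: [[0.409, -0.872, -0.27], [0.112, -0.246, 0.963], [-0.906, -0.424, -0.003]]
wrist_force: [-0.9, -0.2, -0.5]
finger_gap: 0.0854
```

```bash
python3 - <<'E'
from sl import *
d=grab("side")
for nm,D in(("side",d),("top",grab("top"))):
    P=world(D)-O; L=np.stack([P@ux,P@uy,P@n],-1)
    m=(L[...,2]>.006)&(L[...,2]<.014)&(L[...,0]>.002)&(L[...,0]<.085)&(abs(L[...,1])<.04); q=L[m]
    print(nm,len(q),'z',np.percentile(q[:,2],[5,50,95]).round(4) if len(q) else '',cv2.minAreaRect(np.ascontiguousarray(q[:,:2].astype(np.float32))) if len(q)>5 else '')
    if len(q)>20: print('  plane',np.linalg.lstsq(np.c_[q[:,:2],np.ones(len(q))],q[:,2],rcond=None)[0].round(4))
    P=world(D)
    for k,c,z in(("hood",(.667,.0068),.034),("tin",(.6125,.382),.029),("dial",(.6457,-.141),.057)):
        m=(np.hypot(P[...,0]-c[0],P[...,1]-c[1])<.045)&(abs(P[...,2]-z)<.004); q=P[m]; print('  ',k,len(q),np.round(cv2.minEnclosingCircle(np.ascontiguousarray(q[:,:2].astype(np.float32)))[0],4) if len(q)>3 else '')
c=cv2.resize(d["img"][80:260,130:340],None,fx=3.8,fy=3.3,interpolation=cv2.INTER_CUBIC);cv2.imwrite('pics/g9.png',c[...,::-1])
print(manip.state()["tool_pos"])
E
```

```text
side 611 z [0.0084 0.0106 0.0127] ((0.03740597888827324, 9.530223906040192e-05), (0.051239535212516785, 0.06973768770694733), 89.40438842773438)
  plane [ 0.0033 -0.0043  0.0104]
   hood 35 [0.6577 0.0045]
   tin 743 [0.6131 0.3819]
   dial 50 [ 0.6462 -0.1409]
top 357 z [0.0079 0.0113 0.0136] ((0.03806611895561218, 0.003598228096961975), (0.07467631250619888, 0.07696513086557388), 76.54467010498047)
  plane [-0.0033 -0.0106  0.0113]
   hood 72 [0.6675 0.0072]
   tin 307 [0.6124 0.3819]
   dial 84 [ 0.6478 -0.1402]
[0.56614742 0.12352423 0.16838891]
```

View pics/g9.png

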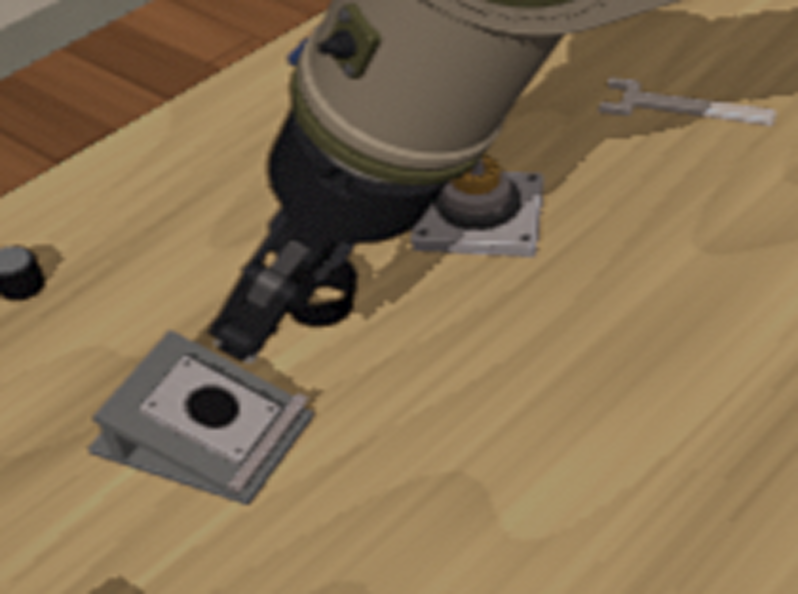

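The plate lies flat, centred and square on the slope at (212,408), against the ledge at (265,450). The stack is upright at (480,195), and the hood, tin and spanner are in place. Everything is within the limits, so I'll hand in.

```bash
python3 -c "
from h import *
print(workorder.close_job())"
```

```text
the job is handed in; nothing more can be done
None
```

The flange, cocking ring and dial are stacked on the jig pin in that order, and the cover plate is on the sloping rest. I handed the job in at about 32 s of the 104 s allowed; the hand-in gives no verdict.

**Stack:** After the dial went on, the part tops read about 27, 41–42 and 57 mm, as they should. Each part was within about 2–3 mm of the pin axis. A final picture shows the stack upright.

**Plate:** It is flat on the rest, with its centre 37.4 mm up the slope, centred sideways and within 1° of square. That leaves its short edge about 2 mm from the ledge by my estimate, inside the 8 mm allowed but perhaps not touching.

**Bystanders:** The tin is where it started. The spanner looks unmoved in the last picture, though I did not measure it again.

**Checks that disagreed:**
- **Finger gap:** It read about 4 mm less than each part's true width, but every part held on lifting.
- **Last top view:** The plate's outline came out too large (75 x 77 mm), probably because the arm was in the way. I relied on the side view instead.
- **Last side view:** The hood was partly hidden and read 10 mm off, while the top view showed it unmoved.

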